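# Clear the turner, shift the pans along the hob, cover the saucepan

### The arm

A 6-joint arm with a two-finger parallel gripper is mounted at the origin on the work surface. World frame = base frame: x ahead of the robot, y to its left, z up, the work surface at z = 0. Lengths are in m, angles in rad, forces in N, time in s.
With the tool pointing down it reaches from about 0.325 to 0.875 m from the base axis. Payload 4.4 kg.
Tool frame: the origin (TCP) lies at the very end of the fingers, on their centre line; the grasp point (between the pads) lies 19 mm behind it; z points along the fingers, y is the direction in which the jaws open and shut (so a half turn about z gives the same grasp; the last joint's range is limited). The gripper opens to 85 mm and grips with 20 to 120 N. Pads are 22 mm wide; open, the fingers measure 114 mm over their backs; the gripper's body (76 mm by 85 mm) begins 54 mm behind the grasp point. The pads swing forward as they close: fully open they stand 13 mm farther back than shut.
Start: joints at [-1.371, 0.207, 1.542, -0, 1.393, -0.15], TCP at [0.198, -0.54, 0.231] pointing down, gripper open.
Joint ranges: [-2.73, 2.73], [-0.86, 2.22], [0.23, 2.46], [-1.11, 4.25], [0.08, 2.63], [-2.82, 2.82]. Speed limits (rad/s): [2.79, 2.79, 3.14, 3.14, 3.14, 3.14].

### API

Orientations are given as [roll, pitch, yaw] about the fixed x, y, z axes, in that order (R = Rz(yaw) Ry(pitch) Rx(roll)).
In Python, from bench import env gives the robot as it stands.
- The arm moves only by the tool move_arm, never from a script. Its argument "increments" is a list of rows, each an object of numbers: "tx", "ty", "tz": the shift along the tool's x, y, z scaled (see below); "spin": the turn about the tool's z scaled (see below). A call has 1 to 5 rows; each row is the pose to reach, as a shift and turn from the pose commanded when the call began, along the tool's axes at that moment; what a row does not reach only later rows make up. The controller multiplies each number of a shift by 75 cm and each number of a turn by 60 degrees. A row lasts 1/10 s, in which the tool goes at most 50 mm and 8.59 degrees, less where a joint would pass 70% of its speed; a pose out of reach is approached as far as the arm can. A call with a number of a shift or a turn outside -1 to 1 is refused whole. A call with a gripper value outside its range is refused whole. "fingers" is the opening in per cent of the stroke, from 0 (shut) to 100 (fully open), set as the call begins (left out, the last holds). The fingers move at their own pace and stop on an object; the grip force is fixed at half the most. Time passes only in rows, so rows that repeat a pose let the fingers close. It gives the time, the measured TCP pose, the force and the opening at its end, in the units of the state.
- env.state(): the state, without advancing time (a new reading comes with each control period).
- env.grab_frame(name): name is "side" or "top"; returns a dict with "frame" (420x560x3 uint8, red, green, blue), "z_map" (420x560 float32, m along the optical axis (not along the pixel's ray), 0 where there is no reading), "K" (3x3 intrinsics, pixels), "k1" (the pictures are not rectified: a ray, as slopes to the right and down, at radius r is drawn at 1 + k1 r^2 times it, then the intrinsics apply), "R" (3x3) and "t" (3): a world point X has camera coordinates R X + t. Camera axes: x right, y down, z forward; pixel columns grow to the right and rows downward; lengths in m; the calibration is good to about 2 mm. A picture is of the moment at which its call begins.
- env.close_job(): hands the job in, once; it reports no verdict.
Trained networks look in the newest picture that a camera, given by its name, has taken for a name from the list of things; names that differ only in an ending like _2 or _b are one class to them, and where a whole thing is asked for, a point or a joint stands for the part that bears it (a point fixed in the world has none). Each returns a list of dicts, best first, with "confidence" (0 to 1); they miss things now and then, are a little off and sometimes report something else, mostly with a low value. They report only what shows in the picture. A call takes as long as a camera call. They do not tell look-alikes from the thing itself.
- env.look_for(camera, thing): "centre" ([x, y, z] in m, in the coordinates of the camera as it stood for that picture, good to about 4 mm: the middle of the surface that is visible of it).
- env.regions_of(camera, thing): "pixels" (420x560 bool, what is visible of it).
The state is a dict: "clock": time; "joints": joint angles; "qd": joint speeds; "effort": joint torques, N m; "ee_pos": TCP position; "orientation": TCP orientation; "force": force on the tool from outside, world axes, zero at the start; "ft_torque": the same for the moment, N m; "width": opening from 0.0 (shut) to 1.0 (fully open).
Only numpy, scipy, OpenCV 4.12 (cv2) and the standard library are available. Lean on these libraries where they do the work, as an engineer would, in place of code of your own. Each camera call takes 0.05 s, during which the arm holds its last target. There are 200 camera calls.

### The job

Pick the turner up off the hob and slide its blade fully home into the slot of the blue turner rest, then slide the saucepan along the glass from the orange middle ring to the ring the turner has freed, and after it the skillet onto the middle ring, each centred inside its ring and neither lifted nor tipped. Last of all, set the lid squarely on the saucepan. Leave the other kitchen things where they stand.

Things in the scene. Friction and masses are not known exactly. Their poses are not given: they have to be found in the camera images.
- hob: built-in black glass hob, 300 mm (its x) by 600 mm (its y), top 8 mm above the counter; three printed rings of 172 mm diameter in a row along its y, 190 mm apart. Origin: underside centre (counter level). Fixed, but its position and yaw vary
- ring_left (a point): centre of the white ring at the hob's +y end (left seen from the robot), on the glass
- ring_middle (a point): centre of the orange middle ring, on the glass
- ring_right (a point): centre of the white ring at the hob's -y end, on the glass. One white ring starts under the skillet, the other has only the turner lying on it; which is which varies
- saucepan: steel saucepan, 150 mm diameter, 85 mm high, about 0.7 kg, starting on the middle ring. Origin: centre of its underside; z up; its straight black handle points along its -x
- saucepan_handle (a point): grip point on the saucepan's handle: 140 mm from the pan's axis, 66 mm above its underside, middle of the handle's section. The handle is a level bar 20 mm wide, 16 mm high, 125 mm long (75 to 200 mm from the axis)
- saucepan_rim (a point): centre of the saucepan's open mouth, at rim height (85 mm above its underside); opening 144 mm across
- skillet: aluminium skillet, base 126 mm, rim 160 mm diameter, 42 mm high, about 0.65 kg, starting on a white end ring. Origin: centre of its underside; z up; its straight red handle points along its -x
- skillet_handle (a point): grip point on the skillet's handle: 145 mm from the pan's axis, 34 mm above its underside, middle of the section. Level bar 20 mm wide, 16 mm high, 130 mm long (75 to 205 mm from the axis)
- lid: aluminium saucepan lid lying on the counter right of the hob: disc 156 mm diameter, 5 mm thick, over a tapered plug (134 mm diameter at the disc, 120 mm at its underside, 6 mm deep) that drops into the saucepan; black round knob on top; 46 mm high in all, 0.25 kg. Origin: centre of the plug's underside, so 6 mm below the rim when seated; z up
- lid_knob (a point): grip point in the middle of the lid's knob (30 mm diameter, 30 mm high), on the lid's axis, 34 mm above the lid's origin
- turner: flat turner lying on the glass, 180 mm long: steel blade 85 long, 70 wide, 3 mm thick (body x from 5 to 90 mm) and orange handle 95 long, 22 wide, 23 mm high (x from -90 to 5 mm), all with one flat underside; 0.16 kg. Origin: middle of its length on the underside; x points from handle to blade, z up
- turner_grip (a point): grip point on the turner's handle: x = -35 mm, y = 0, 22 mm above its underside
- turner_tip (a point): middle of the blade's front edge: x = 90 mm, 1.5 mm above the underside
- turner_rest: blue steel turner rest fixed on the counter left of the hob, 90 mm (x) by 106 mm (y), 20 mm high, with a flat horizontal slot whose mouth is the -x face, looking towards the robot; a window in its roof shows the blade. Its x axis is the direction in which the blade goes in. Origin: underside centre. Position and yaw vary
- rest_mouth (a point): middle of the slot's floor at the mouth, 3 mm above the counter, axes as the rest's. The slot is 82 mm wide, 13 mm high (upwards from this point), 80 mm deep to its back wall
- ramekin: white ceramic cup, 80 mm across, 45 mm high, right of the hob, beyond the lid. A bystander, leave it; origin: centre of its underside
- pepper_mill: dark wooden pepper mill, 54 mm across, 140 mm high, right of the hob, beyond the lid. A bystander, leave it; origin: centre of its underside
- squeeze_bottle: yellow squeeze bottle, 60 mm across, 170 mm high, left of the hob towards the back. A bystander, leave it; origin: centre of its underside
- spice_jar: amber spice jar, 50 mm across, 100 mm high, behind the hob. A bystander, leave it; origin: centre of its underside
- tin: food tin with red label, 66 mm across, 110 mm high, left of the hob, beyond the turner rest. A bystander, leave it; origin: centre of its underside
There are look-alikes about, which are no part of the job. What is shaped like the turner but brown or yellow is not meant.

How it is judged:
By the outcome, as a careful person would: the job done as asked, in the order asked, and still so for the second after the job is handed in, with the robot touching nothing.
It also fails if it takes over 72 s, if anything falls off the work surface, if the arm or the gripper's body presses on something with over 40 N, if the wrist force passes 120 N, or if a joint passes its speed limit or range.

## Working session

There is one attempt and no reset: what is moved stays moved. The work goes in short steps, Python scripts to look and compute and a tool call to move; the robot and the scene stay as the last step left them, time stands still between calls to the robot, and variables do not carry over. Pictures are saved under pics/ and viewed, about 8 in all and at most 12, crops included, and the job is handed in when it is done.

Besides the shell and the picture viewer there is one more tool, called after "Request:" in YAML: its name, and indented under it one key for each argument. move_arm: Moves the arm, as the interface text tells. Shifts and turns lie within -1 to 1; 1 stands for 75 cm of shift or 60 degrees of turn. Its arguments: {"type":"object","properties":{"increments":{"type":"array","items":{"type":"object","properties":{"tx":{"type":"number","minimum":-1,"maximum":1},"ty":{"type":"number","minimum":-1,"maximum":1},"tz":{"type":"number","minimum":-1,"maximum":1},"spin":{"type":"number","minimum":-1,"maximum":1}}}},"fingers":{"type":"number"}},"required":["increments"]}

```bash
ls && mkdir -p pics
cat > h.py <<'E'
import numpy as np, cv2
from bench import env
def world(f,u,v,z=None):
    K=np.array(f["K"]);R=np.array(f["R"]);t=np.array(f["t"])
    d=z if z is not None else f["z_map"][v,u]
    p=cv2.undistortPoints(np.stack([np.float64(u),np.float64(v)],-1).reshape(-1,1,2),K,np.array([f["k1"],0,0,0,0.]))[:,0]
    d=np.ravel(d)
    c=np.c_[p*d[:,None],d]
    return (c-t)@R
def plane(f,u,v,h):
    a=world(f,u,v,np.ones(np.size(u)));R=np.array(f["R"]);o=-R.T@np.array(f["t"])
    r=a-o
    return o+r*((h-o[2])/r[:,2])[:,None]
E
cat > m1.py <<'E'
from h import *
print(env.state())
for c in ["top","side"]:
    f=env.grab_frame(c); cv2.imwrite(f"pics/{c}1.png",f["frame"][...,::-1]); np.savez(f"{c}1.npz",**f)
    print(c,-np.array(f["R"]).T@np.array(f["t"]),f["k1"])
    for n in "hob saucepan saucepan_handle skillet skillet_handle lid lid_knob turner turner_grip turner_tip turner_rest rest_mouth ring_left ring_middle ring_right".split():
        r=env.look_for(c,n)
        for d in r: print(n,round(d["confidence"],2),np.round((np.array(d["centre"])-f["t"])@np.array(f["R"]),3))
E
python3 m1.py
```

```text
pics
{'clock': 0.0, 'joints': array([-1.37048108e+00,  2.07457488e-01,  1.54297377e+00, -1.27862443e-06,
        1.39348622e+00, -1.50486104e-01]), 'qd': array([ 6.33685938e-05,  8.65064318e-05, -2.27302558e-03,  1.21992862e-03,
       -1.31250844e-03,  1.27118611e-03]), 'effort': array([ 1.65182930e-03, -3.83028245e+01, -2.91596103e+01, -1.26514910e-04,
        1.04156855e-02, -3.39394902e-06]), 'ee_pos': array([ 0.19744207, -0.53922667,  0.23009507]), 'orientation': array([-3.13929391e+00, -3.47291100e-04,  3.50801178e-01]), 'force': array([ 0.124264  , -0.00289964, -0.20108509]), 'ft_torque': array([ 0.00928907, -0.01050178,  0.0144259 ]), 'width': 0.9970518370451488}
top [ 0.36744428 -0.04631252  1.44520415] -0.05769894641558125
hob 0.64 [ 0.582 -0.076  0.011]
saucepan 0.64 [ 0.611 -0.022  0.015]
saucepan_handle 0.6 [ 0.61  -0.02   0.016]
saucepan_handle 0.57 [ 0.583 -0.074  0.012]
saucepan_handle 0.57 [ 0.512 -0.43   0.012]
skillet 0.74 [0.622 0.168 0.015]
skillet_handle 0.94 [0.626 0.168 0.015]
lid 0.59 [ 0.511 -0.432  0.011]
lid_knob 0.62 [ 0.51  -0.435  0.009]
lid_knob 0.62 [
[... 1032 characters left out ...]
.9 [0.622 0.176 0.023]
skillet_handle 0.83 [0.621 0.181 0.03 ]
lid 0.68 [ 0.51  -0.439  0.009]
lid_knob 0.75 [ 0.515 -0.441  0.008]
turner 0.96 [ 0.298 -0.196  0.004]
turner 0.9 [ 0.613 -0.207  0.012]
turner 0.73 [ 0.281 -0.445  0.002]
turner_grip 0.74 [ 0.617 -0.215  0.009]
turner_grip 0.6 [ 0.294 -0.198  0.002]
turner_grip 0.57 [ 0.288 -0.441  0.005]
turner_tip 0.94 [ 0.294 -0.197  0.001]
turner_tip 0.71 [ 0.281 -0.437  0.004]
turner_tip 0.58 [ 0.619 -0.211  0.01 ]
turner_tip 0.29 [ 0.685 -0.394  0.019]
turner_rest 0.93 [0.519 0.469 0.023]
rest_mouth 0.71 [0.52  0.47  0.023]
ring_left 0.67 [ 0.585 -0.139  0.009]
ring_middle 0.86 [ 0.578 -0.135  0.009]
ring_right 0.91 [ 0.581 -0.132  0.007]
```

View pics/top1.png

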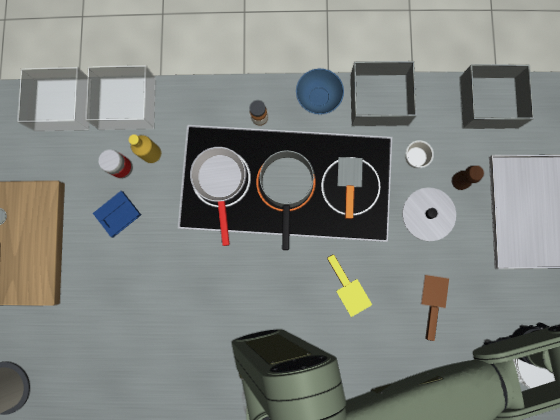

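View pics/side1.png

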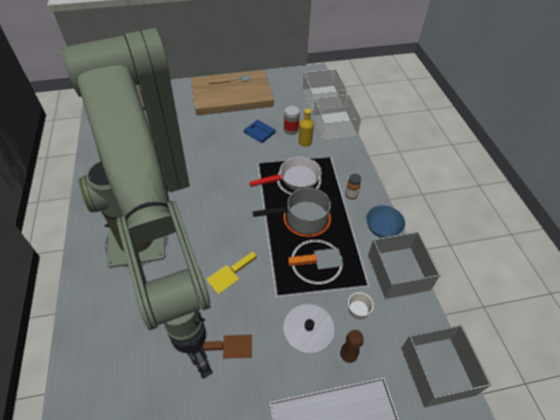

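The top picture shows the skillet on the left ring (218,175), the saucepan on the middle ring (286,180), the orange turner on the right ring (350,187), the lid at (430,214) and the blue rest, turned, at (117,214). The brown and yellow turners are decoys. Next I measure precisely.

```bash
cat > m2.py <<'E'
from h import *
def rect(f,mask,h):
    n,l,s,c=cv2.connectedComponentsWithStats(mask.astype(np.uint8)); i=1+np.argmax(s[1:,4])
    v,u=np.nonzero(l==i); P=plane(f,u,v,h); (cx,cy),(w,hh),a=cv2.minAreaRect((P[:,:2]*1000).astype(np.float32))
    z=world(f,u,v)[:,2]
    return np.round([cx,cy,w,hh,a,P[:,0].mean()*1000,P[:,1].mean()*1000,np.median(z)*1000],1)
def circ(f,mask,h):
    c=max(cv2.findContours(mask.astype(np.uint8),0,1)[0],key=cv2.contourArea)[:,0]
    P=plane(f,c[:,0],c[:,1],h)[:,:2]*1000; e=cv2.fitEllipse(P.astype(np.float32)); return np.round(np.r_[e[0],e[1]],1)
if __name__=="__main__":
  for c in ["top","side"]:
    f=dict(np.load(f"{c}1.npz")); hsv=cv2.cvtColor(f["frame"],cv2.COLOR_RGB2HSV); H,S,V=[hsv[...,i].astype(int) for i in range(3)]
    vv,uu=np.mgrid[:420,:560]; W=world(f,uu.ravel(),vv.ravel(),f["z_map"].ravel()).reshape(420,560,3); x,y,z=W[...,0],W[...,1],W[...,2]
    near=lambda X,Y,r:np.hypot(x-X,y-Y)<r
    print(c)
    print("tgrip",rect(f,(H>5)&(H<20)&(S>150)&near(.57,-.2,.09),.031))
    hi=(S<60)&(V>90)&near(.64,-.205,.055)
    print("tblade",rect(f,cv2.morphologyEx(hi.astype(np.uint8),cv2.MORPH_OPEN,np.ones((5,5))),.011))
    print("rest",rect(f,(H>100)&(H<130)&(S>120)&near(.52,.47,.09),.020))
    print("red",rect(f,((H<6)|(H>174))&(S>150)&near(.52,.16,.12),.050))
    print("black",rect(f,(V<60)&(z>.05)&near(.48,-.03,.1),.082))
    print("saucepan rim",circ(f,(z>.085)&near(.61,-.02,.1),.093), "n",((z>.085)&near(.61,-.02,.1)).sum())
    print("skillet rim",circ(f,(z>.042)&near(.625,.17,.09)&(S<100),.050))
    print("lid",circ(f,(V>120)&(z>.007)&near(.51,-.43,.1),.011))
    print("lid knob",rect(f,(V<60)&(z>.025)&near(.51,-.43,.05),.046))
    # hob outline: dark or on-hob region filled
    hob=(np.abs(z)<.2)&(V<60)&(x>.4)&(x<.8)&(y<.28)&(y>-.33)
    print("hob dark",rect(f,hob,.008))
    print("orange ring",rect(f,(H>5)&(H<22)&(S>130)&near(.61,-.02,.11),.008),((H>5)&(H<22)&(S>130)&near(.61,-.02,.11)).sum())
    w=(S<50)&(V>150)&(z<.02)&near(.61,-.21,.1)
    print("white ring",circ(f,w,.008), w.sum())
    bl=(z>.012)&near(.52,.47,.09); print("restheights",np.percentile(z[bl],[5,50,95]))
  t=dict(np.load("top1.npz"))["frame"]; s=dict(np.load("side1.npz"))["frame"]
  im=np.hstack([cv2.resize(t[180:250,80:150],(400,400)),cv2.resize(s[110:150,240:280],(400,400))])
  cv2.imwrite("pics/rest.png",im[...,::-1])
E
python3 m2.py
```

```text
top
tgrip [ 546.9 -203.5   24.8   93.2   86.6  546.7 -203.5   31.1]
tblade [ 640.8 -208.6   67.2   82.9   88.5  641.5 -208.9   11.4]
rest [520.7 470.3  93.6 107.2  38.6 520.6 470.4  18.4]
red [488.6 153.6 125.3  22.8   6.7 491.1 153.9  49.4]
black [473.3 -22.   19.3 120.9  89.5 475.4 -21.9  81.8]
saucepan rim [610.6 -25.2 146.8 148. ] n 230
skillet rim [629.9 172.1 155.3 156.7]
lid [ 512.6 -436.1  152.   153.8]
lid knob [ 511.3 -432.1   25.1   30.8   25.7  511.4 -432.1   45.7]
hob dark [587.1 -19.9 596.4 343.5  85.9 604.2 -29.5   8.2]
orange ring [584.9  37.8 149.1  43.2  24.9 579.3  41.5   8.8] 280
white ring [ 596.9 -209.3  163.   166.5] 233
restheights [0.01498989 0.02010983 0.02518408]
side
tgrip [ 545.8 -206.6   41.7   97.4   87.2  546.6 -206.7   26.5]
tblade [ 640.8 -205.4   72.2   87.1   87.4  640.8 -206.4   10. ]
rest [520.4 467.8  98.  110.4  38.9 520.7 467.3  17.7]
red [489.7 151.2 122.7  41.6   8.  494.4 153.2  46.7]
black [474.4 -26.   28.8 122.3  87.  476.9 -26.1  79.3]
saucepan rim [609.4 -27.  145.8 146.2] n 191
skillet rim [628.3 169.4 151.5 153.5]
lid [ 512.4 -433.6  150.6  152.5]
lid knob [ 511.2 -438.2   28.    24.2   78.7  511.  -438.2   44.1]
hob dark [587.5 -18.7 591.2 340.5  85.9 604.4 -96.7   7. ]
orange ring [607.1 -52.1 112.4 178.6  79.  604.1 -64.7   7.1] 258
white ring [ 644.  -264.6   19.1   66.5] 48
restheights [0.01364609 0.01924089 0.02425128]
```

View pics/rest.png

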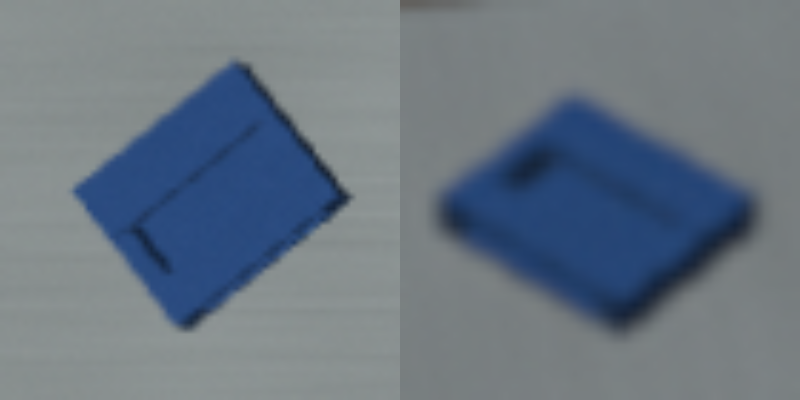

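The rest crop shows its 106 mm sides running lower-left to upper-right. So its x points up-left (yaw about 38.7°), with the mouth on the lower-right edge. Next I fit the rings.

```bash
cat > rings.py <<'E'
from h import *
from scipy.optimize import least_squares
def rings(f,ids=(1,0,-1)):
    hsv=cv2.cvtColor(f["frame"],cv2.COLOR_RGB2HSV).astype(int);H,S,V=hsv[...,0],hsv[...,1],hsv[...,2]
    vv,uu=np.mgrid[:420,:560]; P=plane(f,uu.ravel(),vv.ravel(),.008)
    z=world(f,uu.ravel(),vv.ravel(),f["z_map"].ravel())[:,2]
    ok=z<.018; H,S,V=H.ravel(),S.ravel(),V.ravel()
    W=ok&(S<60)&(V>110); O=ok&(H>3)&(H<25)&(S>110)&(V>100)
    p=np.array([.598,-.018,-.04])
    for tol in (.02,.010,.005,.004):
        c=lambda p,i:p[:2]+.19*i*np.array([-np.sin(p[2]),np.cos(p[2])])
        sel=[]
        for i in ids:
            m=(O if i==0 else W); Q=P[m,:2]; d=np.hypot(*(Q-c(p,i)).T)
            sel.append(Q[np.abs(d-.0845)<tol])
        res=least_squares(lambda q:np.concatenate([np.hypot(*(s-c(q,i)).T)-q[3] for s,i in zip(sel,ids)]),np.r_[p,.0845],loss="soft_l1",f_scale=.002)
        p=res.x[:3]
    print("hob",np.round(res.x,4),[len(s) for s in sel],"rms",np.sqrt(np.mean(res.fun**2)))
    for i in ids: print(i,np.round(c(p,i),4))
if __name__=="__main__":
    for c in ["top","side"]: rings(dict(np.load(f"{c}1.npz")))
E
python3 rings.py
```

```text
hob [ 0.6053 -0.0211 -0.0378  0.0835] [97, 103, 335] rms 0.0019279161450780982
1 [0.6125 0.1688]
0 [ 0.6053 -0.0211]
-1 [ 0.5981 -0.2109]
hob [ 0.6115 -0.0182 -0.0704  0.0838] [39, 112, 223] rms 0.0018947574970429436
1 [0.6249 0.1713]
0 [ 0.6115 -0.0182]
-1 [ 0.5982 -0.2077]
```

```bash
cat > plan.py <<'E'
import numpy as np
def plan(start,wps):
    "start, wps: (x,y,z,yaw); prints tool-frame scaled increments for each leg"
    p=np.array(start,float)
    for w in wps:
        c,s=np.cos(p[3]),np.sin(p[3]); d=np.array(w[:3])-p[:3]
        t=[c*d[0]+s*d[1], s*d[0]-c*d[1], -d[2]]; sp=-np.degrees(w[3]-p[3])/60
        q=np.round(np.array(t)/.75,4); sp=np.round(sp,3)
        print("tx %.4f ty %.4f tz %.4f spin %.3f"%(*q,sp), "| len %.0f mm, %.0f deg"%(1e3*np.linalg.norm(d),sp*60))
        q=q*.75
        p=np.r_[p[:3]+[c*q[0]+s*q[1],s*q[0]-c*q[1],-q[2]],p[3]-np.radians(sp*60)]
    print("end",np.round(p,4))
E
python3 - <<'E'
from h import *; from plan import plan
for c in ["top"]:
    f=dict(np.load("top1.npz")); P=plane(f,np.array([187,392,387,178]),np.array([126,136,241,227]),.008); print(np.round(P,3))
s=env.state(); print(s["ee_pos"],s["orientation"])
plan((.1974,-.5392,.2301,.3508),[(.32,-.43,.22,.1),(.46,-.30,.20,-.05),(.557,-.2045,.09,-.05),(.557,-.2045,.012,-.05)])
E
```

```text
[[ 0.783  0.27   0.008]
 [ 0.745 -0.337  0.008]
 [ 0.436 -0.312  0.008]
 [ 0.482  0.292  0.008]]
[ 0.19758738 -0.53998694  0.23128591] [ 3.14158542e+00 -8.13971938e-06  3.50808534e-01]
tx 0.2035 ty -0.0806 tz 0.0135 spin 0.239 | len 164 mm, 14 deg
tx 0.2032 ty -0.1537 tz 0.0266 spin 0.144 | len 192 mm, 9 deg
tx 0.1227 ty -0.1337 tz 0.1467 spin -0.000 | len 175 mm, -0 deg
tx 0.0000 ty 0.0000 tz 0.1040 spin -0.000 | len 78 mm, -0 deg
end [ 0.557  -0.2045  0.012  -0.0503]
```

Request:
move_arm:
  increments:
    - {"tx":0.2035,"ty":-0.0806,"tz":0.0135,"spin":0.239}
    - {"tx":0.2035,"ty":-0.0806,"tz":0.0135,"spin":0.239}
    - {"tx":0.2035,"ty":-0.0806,"tz":0.0135,"spin":0.239}
    - {"tx":0.2035,"ty":-0.0806,"tz":0.0135,"spin":0.239}

```text
clock: 2.0
ee_pos: [0.3227, -0.4274, 0.2208]
orientation: [-3.14, -0.001, 0.104]
force: [0.7, -0.1, -0.2]
width: 0.999
```

Request:
move_arm:
  increments:
    - {"tx":0.2032,"ty":-0.1537,"tz":0.0266,"spin":0.144}
    - {"tx":0.2032,"ty":-0.1537,"tz":0.0266,"spin":0.144}
    - {"tx":0.2032,"ty":-0.1537,"tz":0.0266,"spin":0.144}
    - {"tx":0.2032,"ty":-0.1537,"tz":0.0266,"spin":0.144}
    - {"tx":0.2032,"ty":-0.1537,"tz":0.0266,"spin":0.144}

```text
clock: 2.5
ee_pos: [0.4631, -0.2967, 0.2005]
orientation: [-3.139, -0.0, -0.043]
force: [-0.5, -0.5, -0.1]
width: 0.996
```

Request:
move_arm:
  increments:
    - {"tx":0.1227,"ty":-0.1337,"tz":0.1467}
    - {"tx":0.1227,"ty":-0.1337,"tz":0.1467}
    - {"tx":0.1227,"ty":-0.1337,"tz":0.1467}
    - {"tx":0.1227,"ty":-0.1337,"tz":0.1467}
    - {"tx":0.1227,"ty":-0.1337,"tz":0.1467}

```text
validation failed for argument at $.in...
```

Request:
move_arm:
  increments:
    - {"tx":0.1227,"ty":-0.1337,"tz":0.1467,"spin":0.0}
    - {"tx":0.1227,"ty":-0.1337,"tz":0.1467,"spin":0.0}
    - {"tx":0.1227,"ty":-0.1337,"tz":0.1467,"spin":0.0}
    - {"tx":0.1227,"ty":-0.1337,"tz":0.1467,"spin":0.0}
    - {"tx":0.1227,"ty":-0.1337,"tz":0.1467,"spin":0.0}

```text
clock: 3.0
ee_pos: [0.556, -0.2032, 0.0878]
orientation: [-3.139, 0.006, -0.047]
force: [-0.4, -0.0, -0.0]
width: 1.0
```

Request:
move_arm:
  increments:
    - {"tx":0.0,"ty":0.0,"tz":0.05,"spin":0.0}
    - {"tx":0.0,"ty":0.0,"tz":0.09,"spin":0.0}
    - {"tx":0.0,"ty":0.0,"tz":0.104,"spin":0.0}
    - {"tx":0.0,"ty":0.0,"tz":0.104,"spin":0.0}

```text
clock: 3.4
ee_pos: [0.5555, -0.2061, 0.0122]
orientation: [-3.141, 0.003, -0.052]
force: [0.1, -0.4, 0.4]
width: 0.998
```

Request:
move_arm:
  increments:
    - {"tx":0.0,"ty":0.0,"tz":0.0,"spin":0.0}
    - {"tx":0.0,"ty":0.0,"tz":0.0,"spin":0.0}
    - {"tx":0.0,"ty":0.0,"tz":0.0,"spin":0.0}
    - {"tx":0.0,"ty":0.0,"tz":0.0,"spin":0.0}
    - {"tx":0.0,"ty":0.0,"tz":0.0,"spin":0.0}
  fingers: 0

```text
clock: 3.9
ee_pos: [0.5582, -0.2057, 0.0146]
orientation: [3.141, -0.002, -0.05]
force: [-0.0, -0.1, 2.0]
width: 0.24
```

Request:
move_arm:
  increments:
    - {"tx":0.0,"ty":0.0,"tz":0.0,"spin":0.0}
    - {"tx":0.0,"ty":0.0,"tz":0.0,"spin":0.0}
    - {"tx":0.0,"ty":0.0,"tz":0.0,"spin":0.0}
    - {"tx":0.0,"ty":0.0,"tz":0.0,"spin":0.0}
    - {"tx":0.0,"ty":0.0,"tz":0.0,"spin":0.0}

```text
clock: 4.4
ee_pos: [0.5582, -0.2057, 0.0145]
orientation: [3.141, -0.002, -0.05]
force: [-0.5, 0.4, 6.0]
width: 0.243
```

Run:
```python
from plan import plan
plan((.557,-.2045,.012,-.0503),[(.557,-.2045,.17,-.05),(.46,-.05,.17,.15),(.42,.12,.17,.40),(.38,.28,.15,.62),(.361,.341,.06,.676)])
```

```text
tx 0.0000 ty -0.0000 tz -0.2107 spin -0.000 | len 158 mm, -0 deg
tx -0.1395 ty -0.1992 tz 0.0000 spin -0.191 | len 182 mm, -11 deg
tx -0.0189 ty -0.2321 tz 0.0000 spin -0.239 | len 175 mm, -14 deg
tx 0.0339 ty -0.2173 tz 0.0267 spin -0.210 | len 166 mm, -13 deg
tx 0.0266 ty -0.0809 tz 0.1200 spin -0.054 | len 110 mm, -3 deg
end [0.361  0.341  0.06   0.6765]
```

Request:
move_arm:
  increments:
    - {"tx":0.0,"ty":0.0,"tz":-0.03,"spin":0.0}
    - {"tx":0.0,"ty":0.0,"tz":-0.08,"spin":0.0}
    - {"tx":0.0,"ty":0.0,"tz":-0.14,"spin":0.0}
    - {"tx":0.0,"ty":0.0,"tz":-0.2,"spin":0.0}
    - {"tx":0.0,"ty":0.0,"tz":-0.2107,"spin":0.0}

```text
clock: 4.9
ee_pos: [0.5607, -0.2071, 0.1779]
orientation: [3.136, -0.011, -0.05]
force: [0.6, -0.6, -0.5]
width: 0.243
```

Request:
move_arm:
  increments:
    - {"tx":-0.028,"ty":-0.04,"tz":0.0,"spin":-0.038}
    - {"tx":-0.056,"ty":-0.08,"tz":0.0,"spin":-0.076}
    - {"tx":-0.084,"ty":-0.12,"tz":0.0,"spin":-0.114}
    - {"tx":-0.112,"ty":-0.16,"tz":0.0,"spin":-0.152}
    - {"tx":-0.1395,"ty":-0.1992,"tz":0.0,"spin":-0.191}

```text
clock: 5.4
ee_pos: [0.4579, -0.0493, 0.1695]
orientation: [-3.14, 0.003, 0.151]
force: [0.5, -0.4, -1.2]
width: 0.239
```

Request:
move_arm:
  increments:
    - {"tx":-0.004,"ty":-0.046,"tz":0.0,"spin":-0.048}
    - {"tx":-0.008,"ty":-0.092,"tz":0.0,"spin":-0.096}
    - {"tx":-0.012,"ty":-0.138,"tz":0.0,"spin":-0.144}
    - {"tx":-0.016,"ty":-0.184,"tz":0.0,"spin":-0.192}
    - {"tx":-0.0189,"ty":-0.2321,"tz":0.0,"spin":-0.239}

```text
clock: 5.9
ee_pos: [0.4184, 0.1203, 0.1698]
orientation: [-3.141, 0.003, 0.402]
force: [0.7, -0.5, -1.3]
width: 0.244
```

Request:
move_arm:
  increments:
    - {"tx":0.007,"ty":-0.043,"tz":0.005,"spin":-0.042}
    - {"tx":0.014,"ty":-0.086,"tz":0.01,"spin":-0.084}
    - {"tx":0.021,"ty":-0.129,"tz":0.015,"spin":-0.126}
    - {"tx":0.028,"ty":-0.172,"tz":0.02,"spin":-0.168}
    - {"tx":0.0339,"ty":-0.2173,"tz":0.0267,"spin":-0.21}

```text
clock: 6.4
ee_pos: [0.3788, 0.28, 0.1498]
orientation: [-3.142, 0.002, 0.622]
force: [1.0, -0.8, -1.1]
width: 0.242
```

Request:
move_arm:
  increments:
    - {"tx":0.007,"ty":-0.02,"tz":0.03,"spin":-0.014}
    - {"tx":0.014,"ty":-0.04,"tz":0.06,"spin":-0.027}
    - {"tx":0.02,"ty":-0.06,"tz":0.09,"spin":-0.04}
    - {"tx":0.0266,"ty":-0.0809,"tz":0.12,"spin":-0.054}
    - {"tx":0.0266,"ty":-0.0809,"tz":0.12,"spin":-0.054}

```text
clock: 6.9
ee_pos: [0.3567, 0.3389, 0.0566]
orientation: [-3.14, 0.01, 0.679]
force: [-0.1, -0.6, -2.7]
width: 0.24
```

```bash
cat > m3.py <<'E'
from h import *; from m2 import rect; from rings import rings
s=env.state(); print(s["ee_pos"],s["orientation"],s["width"])
for c in ["top","side"]:
    f=env.grab_frame(c); np.savez(f"{c}2.npz",**f); cv2.imwrite(f"pics/{c}2.png",f["frame"][...,::-1])
    rings(f)
t=np.load("top2.npz")["frame"][170:310,60:260]; s=np.load("side2.npz")["frame"][60:200,130:330]
cv2.imwrite("pics/both2.png",np.vstack([cv2.resize(a,(420,294),interpolation=cv2.INTER_CUBIC) for a in (t,s)])[...,::-1])
E
python3 m3.py
```

```text
[0.35666752 0.33893347 0.05664658] [-3.14026575  0.01005983  0.67880702] 0.23955506879640237
hob [ 0.6041 -0.021  -0.0312  0.0835] [97, 98, 354] rms 0.00192903118141772
1 [0.61  0.169]
0 [ 0.6041 -0.021 ]
-1 [ 0.5982 -0.2109]
hob [ 0.6104 -0.018  -0.0615  0.0838] [15, 101, 247] rms 0.00193149047014009
1 [0.6221 0.1716]
0 [ 0.6104 -0.018 ]
-1 [ 0.5987 -0.2077]
```

View pics/both2.png

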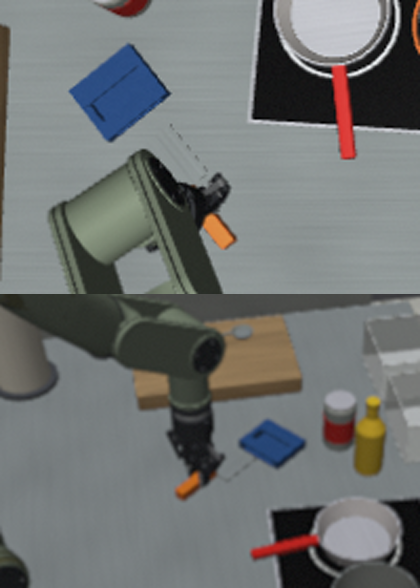

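The turner is held with its blade pointing at the rest; in the top crop the blade edges lead to about (165,125). I measure the blade from depth.

Run:
```python
from h import *
s=env.state(); print(s["ee_pos"],s["orientation"])
a=.6765;ex=np.array([np.cos(a),np.sin(a)]);ey=np.array([-ex[1],ex[0]])
for c in ["top","side"]:
    f=dict(np.load(f"{c}2.npz")); vv,uu=np.mgrid[:420,:560]
    W=world(f,uu.ravel(),vv.ravel(),f["z_map"].ravel()); d=W[:,:2]-[.361,.341]; X=d@ex;Y=d@ey
    m=(X>.045)&(X<.16)&(abs(Y)<.055)&(W[:,2]>.03)&(W[:,2]<.08)
    print(c,m.sum(),"X",np.percentile(X[m],[1,50,99]).round(4),"Y",np.percentile(Y[m],[1,50,99]).round(4),"z",np.percentile(W[m,2],[5,50,95]).round(4))
    k=np.polyfit(X[m],W[m,2],1); print("pitch slope",k)
    for lo in (.05,.075,.1):
        b=m&(X>lo)&(X<lo+.025); print(lo,Y[b].min().round(4),Y[b].max().round(4))
```

```text
[0.35984707 0.33937054 0.05988872] [3.14151036 0.00361504 0.67730182]
top 381 X [0.0465 0.0834 0.1182] Y [-0.0335 -0.0134  0.0111] z [0.0461 0.0514 0.0562]
pitch slope [-0.02098687  0.05304234]
0.05 -0.0348 0.0056
0.075 -0.0334 0.0068
0.1 -0.0333 0.016
side 170 X [0.046  0.0905 0.121 ] Y [-0.0335 -0.0068  0.0363] z [0.0481 0.0525 0.0581]
pitch slope [-0.02224352  0.05468391]
0.05 -0.0336 0.0084
0.075 -0.0342 0.0347
0.1 -0.0306 0.0376
```

Request:
move_arm:
  increments:
    - {"tx":0.0,"ty":0.0,"tz":0.03,"spin":0.0}
    - {"tx":0.0,"ty":0.0,"tz":0.0547,"spin":0.0}
    - {"tx":0.0,"ty":0.0,"tz":0.0547,"spin":0.0}

```text
clock: 7.3
ee_pos: [0.36, 0.3385, 0.019]
orientation: [-3.142, 0.004, 0.675]
force: [-0.9, -0.7, -1.8]
width: 0.241
```

Request:
move_arm:
  increments:
    - {"tx":0.015,"ty":0.0,"tz":0.0,"spin":0.0}
    - {"tx":0.03,"ty":0.0,"tz":0.0,"spin":0.0}
    - {"tx":0.045,"ty":0.0,"tz":0.0,"spin":0.0}
    - {"tx":0.06,"ty":0.0,"tz":0.0,"spin":0.0}
    - {"tx":0.06,"ty":0.0,"tz":0.0,"spin":0.0}

```text
clock: 7.8
ee_pos: [0.3976, 0.3694, 0.0206]
orientation: [3.142, -0.001, 0.677]
force: [0.7, 0.5, -4.2]
width: 0.243
```

Request:
move_arm:
  increments:
    - {"tx":0.01,"ty":0.0,"tz":0.0,"spin":0.0}
    - {"tx":0.02,"ty":0.0,"tz":0.0,"spin":0.0}
    - {"tx":0.03,"ty":0.0,"tz":0.0,"spin":0.0}
    - {"tx":0.04,"ty":0.0,"tz":0.0,"spin":0.0}
    - {"tx":0.04,"ty":0.0,"tz":0.0,"spin":0.0}

```text
clock: 8.3
ee_pos: [0.421, 0.3881, 0.0203]
orientation: [3.141, -0.002, 0.676]
force: [1.6, 1.2, -5.1]
width: 0.237
```

Request:
move_arm:
  increments:
    - {"tx":0.0,"ty":0.0,"tz":0.003,"spin":0.0}
    - {"tx":0.0,"ty":0.0,"tz":0.004,"spin":0.0}
    - {"tx":0.0,"ty":0.0,"tz":0.004,"spin":0.0}

```text
clock: 8.6
ee_pos: [0.4194, 0.387, 0.0171]
orientation: [3.142, 0.0, 0.676]
force: [0.6, 1.2, -1.8]
width: 0.243
```

Request:
move_arm:
  increments:
    - {"tx":0.01,"ty":0.0,"tz":0.0,"spin":0.0}
    - {"tx":0.02,"ty":0.0,"tz":0.0,"spin":0.0}
    - {"tx":0.03,"ty":0.0,"tz":0.0,"spin":0.0}
    - {"tx":0.04,"ty":0.0,"tz":0.0,"spin":0.0}
    - {"tx":0.045,"ty":0.0,"tz":0.0,"spin":0.0}

```text
clock: 9.1
ee_pos: [0.4471, 0.4091, 0.0174]
orientation: [3.142, -0.001, 0.676]
force: [-0.9, -0.9, -1.7]
width: 0.241
```

Request:
move_arm:
  increments:
    - {"tx":0.004,"ty":0.0,"tz":0.0,"spin":0.0}
    - {"tx":0.008,"ty":0.0,"tz":0.0,"spin":0.0}
    - {"tx":0.008,"ty":0.0,"tz":0.0,"spin":0.0}

```text
clock: 9.4
ee_pos: [0.4508, 0.4122, 0.0171]
orientation: [-3.142, -0.0, 0.676]
force: [0.6, 0.7, -1.6]
width: 0.238
```

Request:
move_arm:
  increments:
    - {"tx":0.003,"ty":0.0,"tz":0.0,"spin":0.0}
    - {"tx":0.003,"ty":0.0,"tz":0.0,"spin":0.0}

```text
clock: 9.6
ee_pos: [0.4525, 0.4135, 0.0172]
orientation: [3.142, -0.0, 0.676]
force: [1.1, -0.3, -1.2]
width: 0.245
```

Request:
move_arm:
  increments:
    - {"tx":0.003,"ty":0.0,"tz":0.0,"spin":0.0}
    - {"tx":0.003,"ty":0.0,"tz":0.0,"spin":0.0}

```text
clock: 9.8
ee_pos: [0.4544, 0.415, 0.0173]
orientation: [3.142, -0.0, 0.676]
force: [-0.2, 0.4, -1.5]
width: 0.24
```

Request:
move_arm:
  increments:
    - {"tx":0.003,"ty":0.0,"tz":0.0,"spin":0.0}
    - {"tx":0.003,"ty":0.0,"tz":0.0,"spin":0.0}

```text
clock: 10.0
ee_pos: [0.4557, 0.4162, 0.017]
orientation: [-3.142, 0.001, 0.676]
force: [-0.3, -0.6, -1.7]
width: 0.24
```

Request:
move_arm:
  increments:
    - {"tx":0.003,"ty":0.0,"tz":0.0,"spin":0.0}
    - {"tx":0.003,"ty":0.0,"tz":0.0,"spin":0.0}

```text
clock: 10.2
ee_pos: [0.4556, 0.4164, 0.0162]
orientation: [-3.141, 0.005, 0.676]
force: [-3.6, -3.1, -1.3]
width: 0.241
```

Run:
```python
from h import *
s=env.state(); print(s["ee_pos"],s["force"])
f=env.grab_frame("top"); g=env.grab_frame("side")
cv2.imwrite("pics/both3.png",np.hstack([cv2.resize(f["frame"][180:260,80:160],(400,400),interpolation=cv2.INTER_CUBIC),cv2.resize(g["frame"][100:170,210:280],(400,400),interpolation=cv2.INTER_CUBIC)])[...,::-1])
```

```text
[0.45564952 0.41643084 0.01618216] [-3.58360272 -3.14043695 -1.34190731]
```

View pics/both3.png

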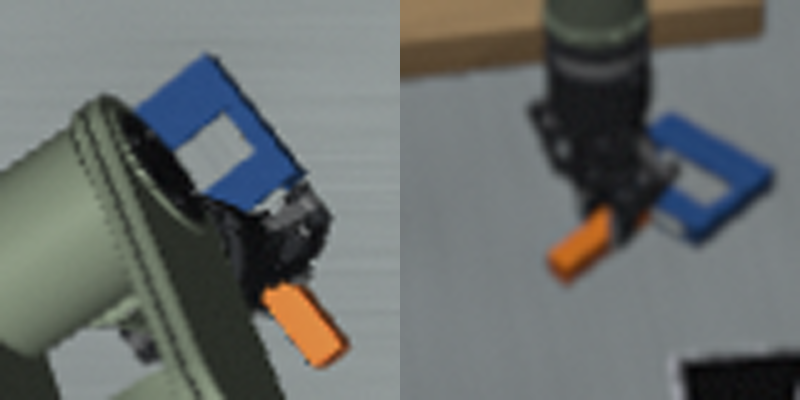

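The back wall is reached, with about 5 N opposing, and the blade fills the roof window. I lower it, release and retreat.

Request:
move_arm:
  increments:
    - {"tx":0.0,"ty":0.0,"tz":0.003,"spin":0.0}
    - {"tx":0.0,"ty":0.0,"tz":0.006,"spin":0.0}
    - {"tx":0.0,"ty":0.0,"tz":0.007,"spin":0.0}

```text
clock: 10.6
ee_pos: [0.4556, 0.4164, 0.0109]
orientation: [-3.141, 0.005, 0.676]
force: [-4.9, -3.7, 1.1]
width: 0.235
```

Request:
move_arm:
  increments:
    - {"tx":0.0,"ty":0.0,"tz":0.0,"spin":0.0}
    - {"tx":0.0,"ty":0.0,"tz":0.0,"spin":0.0}
    - {"tx":0.0,"ty":0.0,"tz":0.0,"spin":0.0}
    - {"tx":0.0,"ty":0.0,"tz":0.0,"spin":0.0}
    - {"tx":0.0,"ty":0.0,"tz":0.0,"spin":0.0}
  fingers: 100

```text
clock: 11.1
ee_pos: [0.4582, 0.418, 0.0123]
orientation: [3.141, -0.001, 0.676]
force: [0.2, -0.7, 0.1]
width: 0.999
```

Request:
move_arm:
  increments:
    - {"tx":0.0,"ty":0.0,"tz":-0.04,"spin":0.0}
    - {"tx":0.0,"ty":0.0,"tz":-0.1,"spin":0.0}
    - {"tx":0.0,"ty":0.0,"tz":-0.16,"spin":0.0}
    - {"tx":0.0,"ty":0.0,"tz":-0.2,"spin":0.0}

```text
clock: 11.5
ee_pos: [0.4591, 0.4187, 0.166]
orientation: [3.141, -0.005, 0.676]
force: [0.8, 0.4, -0.4]
width: 1.001
```

Request:
move_arm:
  increments:
    - {"tx":-0.05,"ty":0.03,"tz":0.0,"spin":0.1}
    - {"tx":-0.1,"ty":0.07,"tz":0.0,"spin":0.2}
    - {"tx":-0.16,"ty":0.1,"tz":0.0,"spin":0.3}
    - {"tx":-0.16,"ty":0.16,"tz":0.0,"spin":0.4}
    - {"tx":-0.16,"ty":0.22,"tz":0.0,"spin":0.5}

```text
clock: 12.0
ee_pos: [0.4656, 0.2124, 0.1615]
orientation: [-3.142, 0.001, 0.15]
force: [0.8, 1.6, 0.2]
width: 0.998
```

```bash
cat > m4.py <<'E'
from h import *; from m2 import rect,circ; import sys
n=sys.argv[1]; s=env.state(); print(s["ee_pos"],s["orientation"])
for c in ["top","side"]:
    f=env.grab_frame(c); np.savez(f"{c}{n}.npz",**f)
    hsv=cv2.cvtColor(f["frame"],cv2.COLOR_RGB2HSV); H,S,V=[hsv[...,i].astype(int) for i in range(3)]
    vv,uu=np.mgrid[:420,:560]; W=world(f,uu.ravel(),vv.ravel(),f["z_map"].ravel()).reshape(420,560,3); x,y,z=W[...,0],W[...,1],W[...,2]
    near=lambda X,Y,r:np.hypot(x-X,y-Y)<r
    print(c)
    # hob frame: light thin border of dark rect -> hull of dark low pixels
    m=(V<50)&(z<.02)&(x>.43)&(x<.80)&(y<.30)&(y>-.345)
    l=cv2.connectedComponentsWithStats(m.astype(np.uint8)); k=(l[1]==1+np.argmax(l[2][1:,4])); v,u=np.nonzero(k)
    print("hob",np.round(cv2.minAreaRect((plane(f,u,v,.008)[:,:2]*1000).astype(np.float32))[0:3][0],1),cv2.minAreaRect((plane(f,u,v,.008)[:,:2]*1000).astype(np.float32))[1:])
    og=(H>5)&(H<20)&(S>150)&(y>.3)
    print("turner handle",rect(f,og,.025))
    lb=(S<60)&near(.535,.478,.04)&(V>70); print("blade in window",rect(f,lb,.012))
cv2.imwrite(f"pics/top{n}.png",np.load(f"top{n}.npz")["frame"][100:260,80:400][...,::-1].repeat(2,0).repeat(2,1))
E
python3 m4.py 4
python3 - <<'E'
import sys; sys.path.insert(0,".")
import os; os.chdir(".")
from h import *; from rings import rings
for c in ["top","side"]: rings(dict(np.load(f"{c}4.npz")),(0,-1))
E
```

```text
[0.46563967 0.21242223 0.16146635] [-3.14150351e+00  9.79232246e-04  1.49945350e-01]
top
hob [610.4 -21.7] ((596.226806640625, 296.216552734375), 85.8198471069336)
turner handle [472.2 435.3  24.3  12.7   8.7 474.2 434.3  25.2]
blade in window [523.  468.1  29.2  67.6  38.6 522.9 469.3   6.7]
side
hob [611.5 -20.3] ((590.0579833984375, 291.8323974609375), 85.92338562011719)
turner handle [444.4 398.8  89.   26.8  40.1 443.7 398.2  21.3]
blade in window [544.9 459.7  19.4   8.7  79.6 544.  459.8   7.7]
hob [ 0.6119 -0.0211 -0.0731  0.0836] [217, 353] rms 0.0017596651682450816
0 [ 0.6119 -0.0211]
-1 [ 0.598  -0.2106]
hob [ 0.6122 -0.0179 -0.0732  0.0838] [127, 250] rms 0.0019574733538915033
0 [ 0.6122 -0.0179]
-1 [ 0.5983 -0.2074]
```

View pics/top4.png

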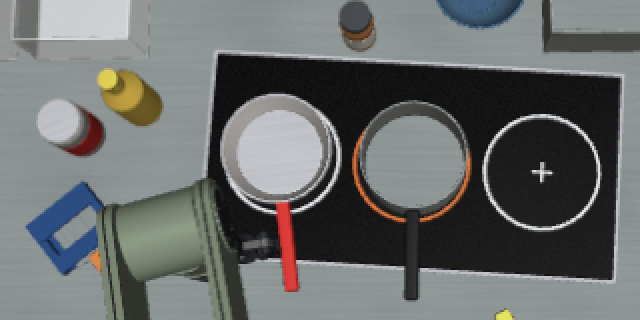

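Run:
```python
from plan import plan
plan((.4656,.2124,.1615,.15),[(.470,.06,.155,.05),(.470,-.0225,.125,-.012),(.470,-.0225,.055,-.012)])
```

```text
tx -0.0246 ty 0.2018 tz 0.0087 spin 0.095 | len 153 mm, 6 deg
tx -0.0055 ty 0.1099 tz 0.0400 spin 0.060 | len 88 mm, 4 deg
tx -0.0000 ty -0.0000 tz 0.0933 spin -0.000 | len 70 mm, -0 deg
end [ 0.47   -0.0225  0.055  -0.0123]
```

Request:
move_arm:
  increments:
    - {"tx":-0.006,"ty":0.05,"tz":0.002,"spin":0.025}
    - {"tx":-0.012,"ty":0.1,"tz":0.004,"spin":0.05}
    - {"tx":-0.018,"ty":0.15,"tz":0.006,"spin":0.075}
    - {"tx":-0.0246,"ty":0.2018,"tz":0.0087,"spin":0.095}

```text
clock: 12.5
ee_pos: [0.4722, 0.0609, 0.1557]
orientation: [-3.141, -0.001, 0.054]
force: [1.3, 0.2, -0.8]
width: 1.0
```

Request:
move_arm:
  increments:
    - {"tx":-0.003,"ty":0.05,"tz":0.02,"spin":0.03}
    - {"tx":-0.0055,"ty":0.1,"tz":0.04,"spin":0.06}
    - {"tx":-0.0055,"ty":0.1099,"tz":0.04,"spin":0.06}
    - {"tx":-0.0055,"ty":0.1099,"tz":0.04,"spin":0.06}

```text
clock: 12.9
ee_pos: [0.4724, -0.0215, 0.1253]
orientation: [-3.141, 0.0, -0.011]
force: [-0.1, 0.5, 0.6]
width: 1.001
```

Request:
move_arm:
  increments:
    - {"tx":-0.002,"ty":0.001,"tz":0.04,"spin":0.0}
    - {"tx":-0.002,"ty":0.001,"tz":0.08,"spin":0.0}
    - {"tx":-0.002,"ty":0.001,"tz":0.0933,"spin":0.0}
    - {"tx":-0.002,"ty":0.001,"tz":0.0933,"spin":0.0}

```text
clock: 13.3
ee_pos: [0.4698, -0.0202, 0.0544]
orientation: [-3.14, 0.003, -0.007]
force: [0.1, -0.5, 0.3]
width: 1.001
```

Request:
move_arm:
  increments:
    - {"tx":0.0,"ty":0.0,"tz":0.0,"spin":0.0}
    - {"tx":0.0,"ty":0.0,"tz":0.0,"spin":0.0}
    - {"tx":0.0,"ty":0.0,"tz":0.0,"spin":0.0}
    - {"tx":0.0,"ty":0.0,"tz":0.0,"spin":0.0}
    - {"tx":0.0,"ty":0.0,"tz":0.0,"spin":0.0}
  fingers: 0

```text
clock: 13.8
ee_pos: [0.4715, -0.0217, 0.0563]
orientation: [-3.141, -0.001, -0.01]
force: [-2.4, 2.3, 5.8]
width: 0.221
```

```bash
cat > pan.py <<'E'
from h import *; import sys
from scipy.optimize import least_squares
def grab():
    return {c:env.grab_frame(c) for c in ["top","side"]}
def cloud(f):
    vv,uu=np.mgrid[:420,:560]; return world(f,uu.ravel(),vv.ravel(),f["z_map"].ravel())
def pan(f,c0,rimz,r,c=""):
    "axis from rim points: near-top-height depth points, known rim radius (mid wall)"
    W=cloud(f); p=np.r_[c0]; 
    d=lambda q,P:np.hypot(*(P[:,:2]-q).T)-r
    for tol in (.015,.008,.005):
        P=W[(abs(W[:,2]-rimz)<.006)&(abs(d(p,W))<tol)]
        p=least_squares(lambda q:d(q,P),p,loss="soft_l1",f_scale=.002).x
    a=np.degrees(np.arctan2(P[:,1]-p[1],P[:,0]-p[0])); h=np.histogram(a,8,(-180,180))[0]
    print(c,"axis",p.round(4),"n",len(P),h,"z by side -x,+x,-y,+y",[round(float(np.median(P[m,2])),4) if m.sum()>2 else None for m in (abs(a)>135,abs(a)<45,abs(a+90)<45,abs(a-90)<45)])
    return p
E
python3 - <<'E'
import sys; sys.path.insert(0,".")
from pan import *
print({k:env.state()[k] for k in ("ee_pos","force","ft_torque")})
for c,f in grab().items():
    np.savez(f"{c}5.npz",**f)
    pan(f,(.610,-.026),.093,.0735,c+" sauce"); pan(f,(.629,.171),.050,.078,c+" skillet")
for c in ("top","side"): 
    f=dict(np.load(f"{c}4.npz")); pan(f,(.610,-.026),.093,.0735,c+"4 sauce"); pan(f,(.629,.171),.050,.078,c+"4 skillet")
E
```

```text
{'ee_pos': array([ 0.4714876 , -0.02172732,  0.05632726]), 'force': array([-2.38934497,  2.26337606,  5.77328704]), 'ft_torque': array([ 0.22019224,  0.36787486, -0.01658803])}
top sauce axis [ 0.6104 -0.0251] n 173 [16 24 28 29 27 30 19  0] z by side -x,+x,-y,+y [0.0916, 0.0923, 0.0917, 0.0931]
top skillet axis [0.6292 0.1716] n 332 [40 32 38 44 48 52 41 37] z by side -x,+x,-y,+y [0.0487, 0.0488, 0.049, 0.0486]
side sauce axis [ 0.61  -0.025] n 148 [16 26 22 12 19 21 21 11] z by side -x,+x,-y,+y [0.092, 0.091, 0.091, 0.091]
side skillet axis [0.6288 0.1717] n 122 [10 22 15 16 16 17 20  6] z by side -x,+x,-y,+y [0.047, 0.0472, 0.0482, 0.0472]
top4 sauce axis [ 0.6106 -0.0252] n 200 [24 24 24 28 31 27 21 21] z by side -x,+x,-y,+y [0.0921, 0.0929, 0.092, 0.0931]
top4 skillet axis [0.6293 0.1715] n 311 [41 28 33 41 42 53 39 34] z by side -x,+x,-y,+y [0.0496, 0.0483, 0.0498, 0.0482]
side4 sauce axis [ 0.6102 -0.0248] n 148 [19 24 18 14 21 21 19 12] z by side -x,+x,-y,+y [0.0906, 0.0905, 0.0922, 0.0909]
side4 skillet axis [0.6278 0.1718] n 135 [15 19 14 18 16 20 21 12] z by side -x,+x,-y,+y [0.0485, 0.0475, 0.0473, 0.048]
```

Request:
move_arm:
  increments:
    - {"tx":0.0,"ty":0.0,"tz":-0.001,"spin":0.0}
    - {"tx":0.0,"ty":0.0,"tz":-0.001,"spin":0.0}

```text
clock: 14.1
ee_pos: [0.4715, -0.0218, 0.0563]
orientation: [3.142, -0.001, -0.01]
force: [0.8, 1.2, 0.8]
width: 0.221
```

Request:
move_arm:
  increments:
    - {"tx":-0.0003,"ty":0.006,"tz":0.0,"spin":0.0}
    - {"tx":-0.001,"ty":0.02,"tz":0.0,"spin":0.0}
    - {"tx":-0.002,"ty":0.036,"tz":0.0,"spin":0.0}
    - {"tx":-0.0028,"ty":0.052,"tz":0.0,"spin":0.0}
    - {"tx":-0.0036,"ty":0.066,"tz":0.0,"spin":0.0}

```text
clock: 14.6
ee_pos: [0.4677, -0.0703, 0.0563]
orientation: [-3.139, 0.0, -0.007]
force: [0.9, 7.0, 3.1]
width: 0.224
```

Request:
move_arm:
  increments:
    - {"tx":-0.001,"ty":0.018,"tz":0.0,"spin":0.0}
    - {"tx":-0.002,"ty":0.036,"tz":0.0,"spin":0.0}
    - {"tx":-0.003,"ty":0.055,"tz":0.0,"spin":0.0}
    - {"tx":-0.004,"ty":0.074,"tz":0.0,"spin":0.0}
    - {"tx":-0.005,"ty":0.092,"tz":0.0,"spin":0.0}

```text
clock: 15.1
ee_pos: [0.4631, -0.139, 0.0563]
orientation: [-3.139, 0.001, -0.007]
force: [0.7, 6.6, 4.1]
width: 0.225
```

Request:
move_arm:
  increments:
    - {"tx":-0.001,"ty":0.02,"tz":0.0,"spin":0.0}
    - {"tx":-0.002,"ty":0.04,"tz":0.0,"spin":0.0}
    - {"tx":-0.003,"ty":0.06,"tz":0.0,"spin":0.0}
    - {"tx":-0.004,"ty":0.077,"tz":0.0,"spin":0.0}
    - {"tx":-0.0047,"ty":0.0875,"tz":0.0,"spin":0.0}

```text
clock: 15.6
ee_pos: [0.459, -0.2048, 0.0562]
orientation: [-3.138, 0.001, -0.008]
force: [0.9, 8.3, 5.5]
width: 0.223
```

Run:
```python
from pan import *
print({k:env.state()[k] for k in ("ee_pos","orientation","force","ft_torque")})
for c,f in grab().items():
    np.savez(f"{c}6.npz",**f); pan(f,(.598,-.209),.093,.0735,c+" sauce")
```

```text
{'ee_pos': array([ 0.45896584, -0.20480296,  0.05624   ]), 'orientation': array([-3.13846537e+00,  9.28519889e-04, -7.86916793e-03]), 'force': array([0.93284103, 8.27597941, 5.48953815]), 'ft_torque': array([ 1.22308362, -0.30439556,  0.86360681])}
top sauce axis [ 0.5979 -0.2062] n 188 [ 4 24 31 32 28 26 27 16] z by side -x,+x,-y,+y [0.0947, 0.0924, 0.0927, 0.0928]
side sauce axis [ 0.5977 -0.2075] n 171 [23 27 22 15 22 24 21 17] z by side -x,+x,-y,+y [0.091, 0.0903, 0.0909, 0.0911]
```

Request:
move_arm:
  increments:
    - {"tx":0.0,"ty":0.002,"tz":0.0,"spin":0.0}
    - {"tx":0.0,"ty":0.003,"tz":0.0,"spin":0.0}
    - {"tx":0.0,"ty":0.003,"tz":0.0,"spin":0.0}

```text
clock: 16.0
ee_pos: [0.4589, -0.2064, 0.0562]
orientation: [-3.139, 0.001, -0.008]
force: [0.0, 6.4, 7.0]
width: 0.217
```

Request:
move_arm:
  increments:
    - {"tx":0.0,"ty":0.0,"tz":0.0,"spin":0.0}
    - {"tx":0.0,"ty":0.0,"tz":0.0,"spin":0.0}
    - {"tx":0.0,"ty":0.0,"tz":0.0,"spin":0.0}
    - {"tx":0.0,"ty":0.0,"tz":0.0,"spin":0.0}
    - {"tx":0.0,"ty":0.0,"tz":0.0,"spin":0.0}
  fingers: 100

```text
clock: 16.5
ee_pos: [0.4591, -0.2082, 0.056]
orientation: [3.142, 0.0, -0.01]
force: [0.9, 0.9, -0.4]
width: 0.997
```

Request:
move_arm:
  increments:
    - {"tx":0.0,"ty":0.0,"tz":-0.03,"spin":0.0}
    - {"tx":0.0,"ty":0.0,"tz":-0.08,"spin":0.0}
    - {"tx":0.0,"ty":0.0,"tz":-0.1333,"spin":0.0}
    - {"tx":0.0,"ty":0.0,"tz":-0.1333,"spin":0.0}

```text
clock: 16.9
ee_pos: [0.4633, -0.2109, 0.1625]
orientation: [3.134, -0.011, -0.01]
force: [0.9, -0.3, 0.5]
width: 1.001
```

Run:
```python
from pan import *; from plan import plan; from rings import rings; from m2 import rect
s=env.state(); p=(*s["ee_pos"],s["orientation"][2]); print(p)
for c,f in grab().items():
    np.savez(f"{c}7.npz",**f); pan(f,(.598,-.209),.093,.0735,c+" sauce"); pan(f,(.629,.1717),.050,.078,c+" skillet"); rings(f,(0,-1))
    hsv=cv2.cvtColor(f["frame"],cv2.COLOR_RGB2HSV).astype(int);W=cloud(f).reshape(420,560,3)
    print("red",rect(f,((hsv[...,0]<6)|(hsv[...,0]>174))&(hsv[...,1]>150)&(np.hypot(W[...,0]-.52,W[...,1]-.16)<.12),.050))
# skillet grip
a=.125; g=np.array([.629,.1717])-.145*np.array([np.cos(a),np.sin(a)]); print(g)
plan(p,[(.462,-.04,.155,.05),(.477,.12,.13,.1),(*g,.09,a),(*g,.023,a)])
```

```text
(np.float64(0.4632794527792997), np.float64(-0.2109038784643855), np.float64(0.16252595064350317), np.float64(-0.0095145813344788))
top sauce axis [ 0.598  -0.2083] n 174 [ 0 20 29 33 25 20 25 22] z by side -x,+x,-y,+y [0.0927, 0.0931, 0.0933, 0.0927]
top skillet axis [0.6291 0.1714] n 324 [43 29 33 44 52 48 41 34] z by side -x,+x,-y,+y [0.0496, 0.0483, 0.0492, 0.0491]
hob [ 0.6119 -0.0212 -0.1614  0.0836] [372, 146] rms 0.0019427969622179654
0 [ 0.6119 -0.0212]
-1 [ 0.5813 -0.2087]
red [488.6 153.6 125.3  22.8   6.7 490.9 153.9  49.2]
side sauce axis [ 0.5976 -0.2075] n 172 [22 28 21 17 17 31 21 15] z by side -x,+x,-y,+y [0.0903, 0.0901, 0.0908, 0.0905]
side skillet axis [0.6273 0.1722] n 76 [ 0 13 16 18 16 13  0  0] z by side -x,+x,-y,+y [None, 0.0479, 0.0481, 0.0481]
hob [ 0.6125 -0.018  -0.0771  0.0841] [134, 134] rms 0.0019656560361340156
0 [ 0.6125 -0.018 ]
-1 [ 0.5979 -0.2074]
red [592.7  41.1   3.7   0.  169.1 592.7  41.1   6.8]
[0.48513134 0.15362216]
tx -0.0039 ty -0.2278 tz 0.0100 spin -0.057 | len 171 mm, -3 deg
tx 0.0307 ty -0.2121 tz 0.0334 spin -0.048 | len 163 mm, -3 deg
tx 0.0153 ty -0.0435 tz 0.0533 spin -0.023 | len 53 mm, -1 deg
tx -0.0000 ty -0.0000 tz 0.0893 spin -0.000 | len 67 mm, -0 deg
end [0.4851 0.1536 0.023  0.1245]
```

Request:
move_arm:
  increments:
    - {"tx":-0.001,"ty":-0.05,"tz":0.002,"spin":-0.015}
    - {"tx":-0.002,"ty":-0.11,"tz":0.005,"spin":-0.03}
    - {"tx":-0.003,"ty":-0.17,"tz":0.008,"spin":-0.045}
    - {"tx":-0.0039,"ty":-0.2278,"tz":0.01,"spin":-0.057}

```text
clock: 17.4
ee_pos: [0.456, -0.0353, 0.1465]
orientation: [-3.14, 0.004, 0.05]
force: [0.6, 0.5, 0.4]
width: 1.003
```

Request:
move_arm:
  increments:
    - {"tx":0.007,"ty":-0.05,"tz":0.008,"spin":-0.012}
    - {"tx":0.015,"ty":-0.11,"tz":0.016,"spin":-0.024}
    - {"tx":0.023,"ty":-0.17,"tz":0.025,"spin":-0.036}
    - {"tx":0.0307,"ty":-0.2121,"tz":0.0334,"spin":-0.048}

```text
clock: 17.8
ee_pos: [0.4709, 0.1252, 0.1214]
orientation: [-3.141, 0.004, 0.103]
force: [1.3, -0.2, 0.0]
width: 1.001
```

Request:
move_arm:
  increments:
    - {"tx":0.008,"ty":-0.02,"tz":0.02,"spin":-0.012}
    - {"tx":0.0153,"ty":-0.0435,"tz":0.04,"spin":-0.023}
    - {"tx":0.0153,"ty":-0.0435,"tz":0.0533,"spin":-0.023}
    - {"tx":0.0153,"ty":-0.0435,"tz":0.0533,"spin":-0.023}
    - {"tx":0.0153,"ty":-0.0435,"tz":0.0533,"spin":-0.023}

```text
clock: 18.3
ee_pos: [0.4802, 0.1556, 0.0827]
orientation: [3.141, 0.002, 0.124]
force: [0.1, -0.4, 0.2]
width: 1.001
```

Request:
move_arm:
  increments:
    - {"tx":0.0053,"ty":0.0036,"tz":0.03,"spin":0.0}
    - {"tx":0.0053,"ty":0.0036,"tz":0.065,"spin":0.0}
    - {"tx":0.0053,"ty":0.0036,"tz":0.0785,"spin":0.0}
    - {"tx":0.0053,"ty":0.0036,"tz":0.0785,"spin":0.0}

```text
clock: 18.7
ee_pos: [0.4839, 0.1534, 0.0236]
orientation: [3.141, 0.003, 0.123]
force: [0.5, 0.2, 0.5]
width: 1.001
```

Request:
move_arm:
  increments:
    - {"tx":0.0,"ty":0.0,"tz":0.0,"spin":0.0}
    - {"tx":0.0,"ty":0.0,"tz":0.0,"spin":0.0}
    - {"tx":0.0,"ty":0.0,"tz":0.0,"spin":0.0}
    - {"tx":0.0,"ty":0.0,"tz":0.0,"spin":0.0}
    - {"tx":0.0,"ty":0.0,"tz":0.0,"spin":0.0}
  fingers: 0

```text
clock: 19.2
ee_pos: [0.4858, 0.1546, 0.0255]
orientation: [-3.141, -0.001, 0.125]
force: [-1.6, -0.3, 4.4]
width: 0.221
```

Request:
move_arm:
  increments:
    - {"tx":0.0,"ty":0.0,"tz":0.0,"spin":0.0}
    - {"tx":0.0,"ty":0.0,"tz":0.0,"spin":0.0}

```text
clock: 19.4
ee_pos: [0.4857, 0.1546, 0.0254]
orientation: [-3.141, -0.001, 0.125]
force: [-1.7, 0.4, 4.8]
width: 0.22
```

Run:
```python
from pan import *; from plan import plan
s=env.state(); print({k:s[k] for k in ("ee_pos","orientation","force","ft_torque")})
P=[]
for c,f in grab().items(): P.append(pan(f,(.629,.1717),.050,.078,c+" skillet"))
d=np.array([.612,-.0196])-np.array([.629,.1716]); print(d)
plan((0,0,0,.1245),[(*d,0,.1245)])
```

```text
{'ee_pos': array([0.48572279, 0.15456226, 0.02537311]), 'orientation': array([-3.14137841e+00, -9.29022465e-04,  1.24948838e-01]), 'force': array([-1.745427  ,  0.37649683,  4.79102728]), 'ft_torque': array([0.18761028, 0.17161194, 0.09620063])}
top skillet axis [0.6288 0.1716] n 257 [11 32 34 43 44 41 42 10] z by side -x,+x,-y,+y [0.0488, 0.0491, 0.0493, 0.0487]
side skillet axis [0.628  0.1718] n 139 [16 18 16 17 19 22 17 14] z by side -x,+x,-y,+y [0.0485, 0.0477, 0.0486, 0.0474]
[-0.017  -0.1912]
tx -0.0541 ty 0.2501 tz -0.0000 spin -0.000 | len 192 mm, -0 deg
end [-0.017  -0.1912  0.      0.1245]
```

Request:
move_arm:
  increments:
    - {"tx":0.0,"ty":0.0,"tz":-0.001,"spin":0.0}
    - {"tx":0.0,"ty":0.0,"tz":-0.001,"spin":0.0}

```text
clock: 19.7
ee_pos: [0.4858, 0.1545, 0.0256]
orientation: [-3.141, -0.001, 0.125]
force: [0.2, 1.4, 2.1]
width: 0.221
```

Request:
move_arm:
  increments:
    - {"tx":-0.0013,"ty":0.006,"tz":0.0,"spin":0.0}
    - {"tx":-0.0043,"ty":0.02,"tz":0.0,"spin":0.0}
    - {"tx":-0.0078,"ty":0.036,"tz":0.0,"spin":0.0}
    - {"tx":-0.0112,"ty":0.052,"tz":0.0,"spin":0.0}
    - {"tx":-0.0143,"ty":0.066,"tz":0.0,"spin":0.0}

```text
clock: 20.2
ee_pos: [0.481, 0.1038, 0.0256]
orientation: [-3.141, -0.001, 0.125]
force: [0.6, 5.0, 1.8]
width: 0.219
```

Request:
move_arm:
  increments:
    - {"tx":-0.0039,"ty":0.018,"tz":0.0,"spin":0.0}
    - {"tx":-0.0078,"ty":0.036,"tz":0.0,"spin":0.0}
    - {"tx":-0.0119,"ty":0.055,"tz":0.0,"spin":0.0}
    - {"tx":-0.016,"ty":0.074,"tz":0.0,"spin":0.0}
    - {"tx":-0.0199,"ty":0.092,"tz":0.0,"spin":0.0}

```text
clock: 20.7
ee_pos: [0.4744, 0.0333, 0.0256]
orientation: [-3.141, -0.0, 0.125]
force: [0.2, 4.9, 2.7]
width: 0.22
```

Request:
move_arm:
  increments:
    - {"tx":-0.0043,"ty":0.02,"tz":0.0,"spin":0.0}
    - {"tx":-0.0087,"ty":0.04,"tz":0.0,"spin":0.0}
    - {"tx":-0.013,"ty":0.06,"tz":0.0,"spin":0.0}
    - {"tx":-0.0171,"ty":0.079,"tz":0.0,"spin":0.0}
    - {"tx":-0.0201,"ty":0.0935,"tz":0.0,"spin":0.0}

```text
clock: 21.2
ee_pos: [0.4679, -0.0382, 0.0255]
orientation: [-3.14, 0.0, 0.125]
force: [1.3, 6.3, 4.1]
width: 0.222
```

Run:
```python
from pan import *
s=env.state(); print({k:s[k] for k in ("ee_pos","orientation","force")})
for c,f in grab().items(): pan(f,(.612,-.018),.050,.078,c+" skillet"); pan(f,(.598,-.208),.093,.0735,c+" sauce")
```

```text
{'ee_pos': array([ 0.46789026, -0.03818392,  0.02547246]), 'orientation': array([-3.14030860e+00,  4.03229268e-04,  1.24557398e-01]), 'force': array([1.32246118, 6.30652109, 4.14066327])}
top skillet axis [ 0.6104 -0.02  ] n 284 [14 40 41 53 47 43 41  5] z by side -x,+x,-y,+y [0.051, 0.049, 0.0491, 0.0494]
top sauce axis [ 0.5981 -0.2082] n 218 [25 27 33 33 26 21 28 25] z by side -x,+x,-y,+y [0.0932, 0.0923, 0.0923, 0.0925]
side skillet axis [ 0.6107 -0.0227] n 172 [18 16 21 18 22 29 26 22] z by side -x,+x,-y,+y [0.0478, 0.0483, 0.0485, 0.0476]
side sauce axis [ 0.5977 -0.2074] n 167 [21 27 21 17 22 20 24 15] z by side -x,+x,-y,+y [0.0922, 0.0913, 0.0908, 0.0899]
```

Request:
move_arm:
  increments:
    - {"tx":0.001,"ty":-0.0015,"tz":0.0,"spin":0.0}
    - {"tx":0.002,"ty":-0.0025,"tz":0.0,"spin":0.0}
    - {"tx":0.002,"ty":-0.0025,"tz":0.0,"spin":0.0}

```text
clock: 21.6
ee_pos: [0.4686, -0.0375, 0.0255]
orientation: [3.139, 0.003, 0.123]
force: [-4.1, -5.1, 6.2]
width: 0.222
```

Request:
move_arm:
  increments:
    - {"tx":0.0,"ty":0.0,"tz":0.0,"spin":0.0}
    - {"tx":0.0,"ty":0.0,"tz":0.0,"spin":0.0}
    - {"tx":0.0,"ty":0.0,"tz":0.0,"spin":0.0}
    - {"tx":0.0,"ty":0.0,"tz":0.0,"spin":0.0}
    - {"tx":0.0,"ty":0.0,"tz":0.0,"spin":0.0}
  fingers: 100

```text
clock: 22.1
ee_pos: [0.4695, -0.0357, 0.0253]
orientation: [-3.141, 0.0, 0.125]
force: [-0.4, -0.5, 0.1]
width: 0.999
```

Request:
move_arm:
  increments:
    - {"tx":0.0,"ty":0.0,"tz":-0.03,"spin":0.0}
    - {"tx":0.0,"ty":0.0,"tz":-0.09,"spin":0.0}
    - {"tx":0.0,"ty":0.0,"tz":-0.15,"spin":0.0}
    - {"tx":0.0,"ty":0.0,"tz":-0.2,"spin":0.0}
    - {"tx":0.0,"ty":0.0,"tz":-0.2,"spin":0.0}

```text
clock: 22.6
ee_pos: [0.4743, -0.0369, 0.182]
orientation: [3.137, -0.013, 0.125]
force: [0.2, 0.3, -0.3]
width: 0.997
```

Run:
```python
from pan import *; from plan import plan
s=env.state(); p=(*s["ee_pos"],s["orientation"][2]); print(p)
for c,f in grab().items():
    pan(f,(.612,-.018),.050,.078,c+" skillet"); pan(f,(.598,-.208),.093,.0735,c+" sauce")
    W=cloud(f); k=W[(W[:,2]>.035)&(W[:,2]<.06)&(np.hypot(W[:,0]-.512,W[:,1]+.435)<.04)]; print("knob top",k[:,:2].mean(0),k[:,:2].min(0),k[:,:2].max(0),len(k))
plan(p,[(.45,-.20,.17,.05),(.475,-.36,.15,0),(.512,-.435,.09,0),(.512,-.435,.0155,0)])
```

```text
(np.float64(0.4742743456165621), np.float64(-0.03693897019476086), np.float64(0.1819802935417699), np.float64(0.12495344210819037))
top skillet axis [ 0.6105 -0.0219] n 249 [ 0 33 46 48 52 47 23  0] z by side -x,+x,-y,+y [None, 0.0486, 0.0483, 0.0482]
top sauce axis [ 0.598  -0.2083] n 225 [27 31 31 31 31 20 26 28] z by side -x,+x,-y,+y [0.0921, 0.0925, 0.0922, 0.0933]
knob top [ 0.51246265 -0.43393036] [ 0.4993901  -0.44644973] [ 0.52580319 -0.42072568] 83
side skillet axis [ 0.6111 -0.0215] n 167 [22 15 20 20 26 23 21 20] z by side -x,+x,-y,+y [0.0473, 0.0478, 0.0489, 0.0473]
side sauce axis [ 0.5974 -0.2074] n 169 [22 30 21 17 21 26 18 14] z by side -x,+x,-y,+y [0.0915, 0.0913, 0.091, 0.0902]
knob top [ 0.51198913 -0.43504649] [ 0.49767897 -0.4478848 ] [ 0.52668458 -0.41982175] 81
tx -0.0592 ty 0.2117 tz 0.0160 spin 0.072 | len 165 mm, 4 deg
tx 0.0227 ty 0.2147 tz 0.0266 spin 0.047 | len 163 mm, 3 deg
tx 0.0493 ty 0.1000 tz 0.0800 spin 0.000 | len 103 mm, 0 deg
tx 0.0000 ty 0.0000 tz 0.0994 spin 0.000 | len 75 mm, 0 deg
end [ 5.12e-01 -4.35e-01  1.55e-02  3.00e-04]
```

Request:
move_arm:
  increments:
    - {"tx":-0.015,"ty":0.05,"tz":0.0,"spin":0.02}
    - {"tx":-0.03,"ty":0.1,"tz":0.0,"spin":0.04}
    - {"tx":-0.045,"ty":0.16,"tz":0.0,"spin":0.06}
    - {"tx":-0.053,"ty":0.2117,"tz":0.0,"spin":0.072}

```text
clock: 23.1
ee_pos: [0.4478, -0.199, 0.173]
orientation: [-3.139, 0.004, 0.048]
force: [0.9, 0.0, 0.4]
width: 0.997
```

Request:
move_arm:
  increments:
    - {"tx":0.006,"ty":0.05,"tz":0.006,"spin":0.012}
    - {"tx":0.012,"ty":0.11,"tz":0.012,"spin":0.024}
    - {"tx":0.018,"ty":0.17,"tz":0.018,"spin":0.036}
    - {"tx":0.0227,"ty":0.2147,"tz":0.0266,"spin":0.047}

```text
clock: 23.5
ee_pos: [0.4737, -0.3601, 0.1527]
orientation: [-3.139, 0.003, -0.002]
force: [0.7, 0.0, -0.1]
width: 0.997
```

Request:
move_arm:
  increments:
    - {"tx":0.015,"ty":0.03,"tz":0.025,"spin":0.0}
    - {"tx":0.03,"ty":0.06,"tz":0.05,"spin":0.0}
    - {"tx":0.0493,"ty":0.1,"tz":0.08,"spin":0.0}
    - {"tx":0.0493,"ty":0.1,"tz":0.08,"spin":0.0}
    - {"tx":0.0493,"ty":0.1,"tz":0.08,"spin":0.0}

```text
clock: 24.0
ee_pos: [0.5099, -0.4316, 0.0912]
orientation: [-3.136, 0.005, -0.001]
force: [0.0, 0.6, 0.7]
width: 0.998
```

Request:
move_arm:
  increments:
    - {"tx":0.0027,"ty":0.004,"tz":0.04,"spin":0.0}
    - {"tx":0.0027,"ty":0.004,"tz":0.08,"spin":0.0}
    - {"tx":0.0027,"ty":0.004,"tz":0.0995,"spin":0.0}
    - {"tx":0.0027,"ty":0.004,"tz":0.0995,"spin":0.0}

```text
clock: 24.4
ee_pos: [0.512, -0.4336, 0.0186]
orientation: [-3.137, 0.004, 0.001]
force: [-0.9, 0.2, -0.6]
width: 1.0
```

Request:
move_arm:
  increments:
    - {"tx":0.0,"ty":0.0,"tz":0.0,"spin":0.0}
    - {"tx":0.0,"ty":0.0,"tz":0.0,"spin":0.0}
    - {"tx":0.0,"ty":0.0,"tz":0.0,"spin":0.0}
    - {"tx":0.0,"ty":0.0,"tz":0.0,"spin":0.0}
    - {"tx":0.0,"ty":0.0,"tz":0.0,"spin":0.0}
  fingers: 0

```text
clock: 24.9
ee_pos: [0.5148, -0.437, 0.0229]
orientation: [3.14, -0.002, -0.0]
force: [-0.9, 1.3, 5.9]
width: 0.329
```

Request:
move_arm:
  increments:
    - {"tx":0.0,"ty":0.0,"tz":0.0,"spin":0.0}
    - {"tx":0.0,"ty":0.0,"tz":0.0,"spin":0.0}

```text
clock: 25.1
ee_pos: [0.5148, -0.437, 0.0228]
orientation: [3.14, -0.002, -0.0]
force: [-0.7, 1.4, 6.1]
width: 0.324
```

Request:
move_arm:
  increments:
    - {"tx":0.0,"ty":0.0,"tz":-0.02,"spin":0.0}
    - {"tx":0.0,"ty":0.0,"tz":-0.06,"spin":0.0}
    - {"tx":0.0,"ty":0.0,"tz":-0.12,"spin":0.0}
    - {"tx":0.0,"ty":0.0,"tz":-0.18,"spin":0.0}
    - {"tx":0.0,"ty":0.0,"tz":-0.2,"spin":0.0}

```text
clock: 25.6
ee_pos: [0.5161, -0.439, 0.1779]
orientation: [3.133, -0.007, 0.0]
force: [0.9, -0.8, -1.5]
width: 0.33
```

Request:
move_arm:
  increments:
    - {"tx":0.011,"ty":-0.03,"tz":0.0,"spin":0.0}
    - {"tx":0.022,"ty":-0.06,"tz":0.0,"spin":0.0}
    - {"tx":0.034,"ty":-0.09,"tz":0.0,"spin":0.0}
    - {"tx":0.045,"ty":-0.12,"tz":0.0,"spin":0.0}
    - {"tx":0.056,"ty":-0.15,"tz":0.0,"spin":0.0}

```text
clock: 26.1
ee_pos: [0.555, -0.3223, 0.1691]
orientation: [-3.14, 0.003, -0.0]
force: [-0.0, 0.4, -2.5]
width: 0.33
```

Request:
move_arm:
  increments:
    - {"tx":0.011,"ty":-0.03,"tz":0.0,"spin":0.0}
    - {"tx":0.022,"ty":-0.06,"tz":0.0,"spin":0.0}
    - {"tx":0.034,"ty":-0.09,"tz":0.0,"spin":0.0}
    - {"tx":0.045,"ty":-0.12,"tz":0.0,"spin":0.0}
    - {"tx":0.0573,"ty":-0.154,"tz":0.0,"spin":0.0}

```text
clock: 26.6
ee_pos: [0.5979, -0.2073, 0.1692]
orientation: [-3.141, 0.003, -0.001]
force: [0.2, -0.8, -2.4]
width: 0.328
```

Request:
move_arm:
  increments:
    - {"tx":0.0,"ty":0.0,"tz":0.02,"spin":0.0}
    - {"tx":0.0,"ty":0.0,"tz":0.03,"spin":0.0}
    - {"tx":0.0,"ty":0.0,"tz":0.03,"spin":0.0}
    - {"tx":0.0,"ty":0.0,"tz":0.03,"spin":0.0}

```text
clock: 27.0
ee_pos: [0.5979, -0.2091, 0.1473]
orientation: [-3.141, 0.002, -0.001]
force: [-0.0, 0.3, -1.8]
width: 0.331
```

```bash
cat > lid.py <<'E'
from pan import *
s=env.state(); print({k:s[k] for k in ("ee_pos","orientation","force")}); zt=s["ee_pos"][2]
F=grab()
for c,f in F.items():
    np.savez(f"{c}8.npz",**f)
    W=cloud(f); h=zt-.0228+.011
    m=(abs(W[:,2]-h)<.012)&(np.hypot(W[:,0]-.598,W[:,1]+.208)<.10); P=W[m]
    im=m.reshape(420,560).astype(np.uint8); im=cv2.morphologyEx(im,cv2.MORPH_CLOSE,np.ones((3,3)))
    k=max(cv2.findContours(im,0,1)[0],key=cv2.contourArea)[:,0]; Q=plane(f,k[:,0],k[:,1],np.median(P[:,2]))[:,:2]
    r=least_squares(lambda q:np.hypot(*(Q-q[:2]).T)-.0765,[.598,-.208],loss="soft_l1",f_scale=.002)
    A=np.c_[P[:,:2]-[.598,-.208],np.ones(len(P))]; pl=np.linalg.lstsq(A,P[:,2],rcond=None)[0]
    print(c,len(P),"lid axis",r.x.round(4),"cost",r.cost,"plane dz/dx,dz/dy,z",pl.round(4))
cv2.imwrite("pics/lid8.png",np.hstack([cv2.resize(F["top"]["frame"][120:260,280:420],(400,400)),cv2.resize(F["side"]["frame"][160:320,220:380],(400,400))])[...,::-1])
E
python3 lid.py
```

```text
{'ee_pos': array([ 0.59787531, -0.20908973,  0.14734002]), 'orientation': array([-3.14098070e+00,  1.90697084e-03, -1.27899825e-03]), 'force': array([-0.01572041,  0.33826725, -1.8096401 ])}
top 883 lid axis [ 0.626 -0.214] cost 0.0032622134012814654 plane dz/dx,dz/dy,z [-0.0071 -0.0021  0.1362]
side 1284 lid axis [ 0.5948 -0.212 ] cost 0.003778164089663517 plane dz/dx,dz/dy,z [-0.0009  0.0023  0.1355]
```

View pics/lid8.png

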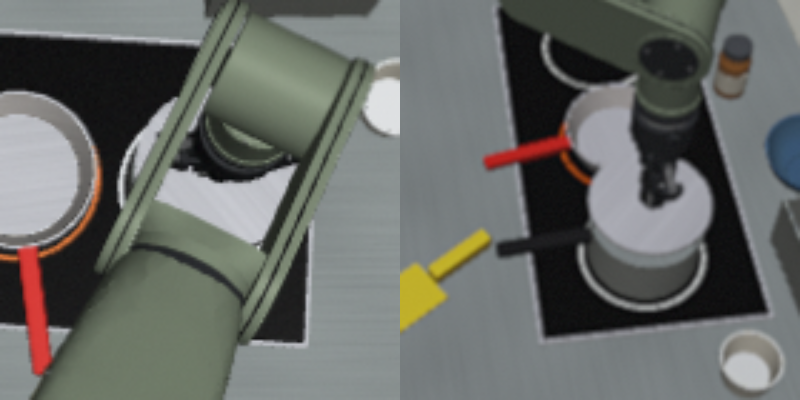

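Run:
```python
from pan import *
for c in ("top","side"):
    f=dict(np.load(f"{c}8.npz")); W=cloud(f)
    m=(abs(W[:,2]-.1355)<.008)&(np.hypot(W[:,0]-.598,W[:,1]+.208)<.10)
    k=np.concatenate(cv2.findContours(m.reshape(420,560).astype(np.uint8),0,1)[0])[:,0]
    Q=plane(f,k[:,0],k[:,1],.1355)[:,:2]
    for r0 in (.0765,.0775):
        p=np.array([.597,-.208])
        for tol in (.012,.006,.004):
            S=Q[abs(np.hypot(*(Q-p).T)-r0)<tol]; p=least_squares(lambda q:np.hypot(*(S-q).T)-r0,p,loss="soft_l1",f_scale=.001).x
        a=np.degrees(np.arctan2(*(S-p).T[::-1])); print(c,r0,p.round(4),len(S),np.histogram(a,8,(-180,180))[0])
```

```text
top 0.0765 [ 0.5956 -0.2104] 54 [ 8  0  2  0 18 21  5  0]
top 0.0775 [ 0.5959 -0.2117] 45 [ 5  0  0  0 13 20  7  0]
side 0.0765 [ 0.5957 -0.2109] 114 [15 19 16 16 15  3 15 15]
side 0.0775 [ 0.5959 -0.2107] 114 [15 19 16 16 15  3 15 15]
```

Request:
move_arm:
  increments:
    - {"tx":0.0027,"ty":-0.0032,"tz":0.0,"spin":0.0}
    - {"tx":0.0027,"ty":-0.0032,"tz":0.015,"spin":0.0}
    - {"tx":0.0027,"ty":-0.0032,"tz":0.03,"spin":0.0}
    - {"tx":0.0027,"ty":-0.0032,"tz":0.04,"spin":0.0}
    - {"tx":0.0027,"ty":-0.0032,"tz":0.045,"spin":0.0}

```text
clock: 27.6
ee_pos: [0.5996, -0.2054, 0.1125]
orientation: [-3.14, 0.003, 0.0]
force: [-0.5, 0.6, -1.7]
width: 0.325
```

Request:
move_arm:
  increments:
    - {"tx":0.0,"ty":0.0,"tz":0.002,"spin":0.0}
    - {"tx":0.0,"ty":0.0,"tz":0.004,"spin":0.0}
    - {"tx":0.0,"ty":0.0,"tz":0.004,"spin":0.0}

```text
clock: 27.9
ee_pos: [0.601, -0.206, 0.1118]
orientation: [3.141, -0.0, 0.0]
force: [0.0, 0.7, -3.0]
width: 0.329
```

Request:
move_arm:
  increments:
    - {"tx":0.0,"ty":0.0,"tz":0.002,"spin":0.0}
    - {"tx":0.0,"ty":0.0,"tz":0.002,"spin":0.0}

```text
clock: 28.1
ee_pos: [0.601, -0.206, 0.1104]
orientation: [3.141, -0.0, 0.0]
force: [-0.3, 0.7, -2.2]
width: 0.328
```

Request:
move_arm:
  increments:
    - {"tx":0.0,"ty":0.0,"tz":0.0015,"spin":0.0}
    - {"tx":0.0,"ty":0.0,"tz":0.0015,"spin":0.0}

```text
clock: 28.3
ee_pos: [0.6011, -0.2061, 0.1098]
orientation: [3.141, -0.001, -0.0]
force: [-1.1, 0.3, 1.6]
width: 0.331
```

Request:
move_arm:
  increments:
    - {"tx":0.0,"ty":0.0,"tz":0.0,"spin":0.0}
    - {"tx":0.0,"ty":0.0,"tz":0.0,"spin":0.0}
    - {"tx":0.0,"ty":0.0,"tz":0.0,"spin":0.0}
    - {"tx":0.0,"ty":0.0,"tz":0.0,"spin":0.0}
    - {"tx":0.0,"ty":0.0,"tz":0.0,"spin":0.0}
  fingers: 100

```text
clock: 28.8
ee_pos: [0.6009, -0.206, 0.1091]
orientation: [3.142, -0.0, -0.0]
force: [0.3, -0.1, -0.2]
width: 1.002
```

Request:
move_arm:
  increments:
    - {"tx":0.0,"ty":0.0,"tz":-0.03,"spin":0.0}
    - {"tx":0.0,"ty":0.0,"tz":-0.08,"spin":0.0}
    - {"tx":0.0,"ty":0.0,"tz":-0.13,"spin":0.0}
    - {"tx":0.0,"ty":0.0,"tz":-0.16,"spin":0.0}
    - {"tx":0.0,"ty":0.0,"tz":-0.16,"spin":0.0}

```text
clock: 29.3
ee_pos: [0.6035, -0.2073, 0.2346]
orientation: [3.137, -0.009, 0.0]
force: [0.2, 0.0, -0.2]
width: 1.001
```

Request:
move_arm:
  increments:
    - {"tx":-0.03,"ty":0.05,"tz":0.0,"spin":0.0}
    - {"tx":-0.07,"ty":0.1,"tz":0.0,"spin":0.0}
    - {"tx":-0.12,"ty":0.14,"tz":0.0,"spin":0.0}
    - {"tx":-0.17,"ty":0.18,"tz":0.0,"spin":0.0}
    - {"tx":-0.22,"ty":0.22,"tz":0.0,"spin":0.0}

```text
clock: 29.8
ee_pos: [0.4337, -0.3712, 0.2273]
orientation: [-3.14, 0.002, 0.0]
force: [0.5, -1.6, 0.2]
width: 0.997
```

Request:
move_arm:
  increments:
    - {"tx":-0.03,"ty":0.05,"tz":0.0,"spin":0.0}
    - {"tx":-0.05,"ty":0.1,"tz":0.0,"spin":0.0}
    - {"tx":-0.07,"ty":0.14,"tz":0.0,"spin":0.0}
    - {"tx":-0.09,"ty":0.18,"tz":0.0,"spin":0.0}
    - {"tx":-0.09,"ty":0.18,"tz":0.0,"spin":0.0}

```text
clock: 30.3
ee_pos: [0.3654, -0.509, 0.2271]
orientation: [-3.141, 0.002, -0.005]
force: [-0.4, -0.0, -0.0]
width: 1.001
```

```bash
cat > fin.py <<'E'
from pan import *; from m2 import rect
s=env.state(); print(s["clock"],s["ee_pos"],s["force"])
F=grab()
for c,f in F.items():
    np.savez(f"{c}9.npz",**f); W=cloud(f)
    pan(f,(.612,-.020),.050,.078,c+" skillet")
    m=(abs(W[:,2]-.098)<.008)&(np.hypot(W[:,0]-.598,W[:,1]+.208)<.10); P=W[m]
    k=np.concatenate(cv2.findContours(m.reshape(420,560).astype(np.uint8),0,1)[0])[:,0]; Q=plane(f,k[:,0],k[:,1],.098)[:,:2]
    p=np.array([.598,-.208])
    for tol in (.012,.006,.004):
        S=Q[abs(np.hypot(*(Q-p).T)-.0768)<tol]; p=least_squares(lambda q:np.hypot(*(S-q).T)-.0768,p,loss="soft_l1",f_scale=.001).x
    pl=np.linalg.lstsq(np.c_[P[:,:2]-p,np.ones(len(P))],P[:,2],rcond=None)[0]
    print(c,"lid",p.round(4),len(S),"plane",pl.round(4))
    hsv=cv2.cvtColor(f["frame"],cv2.COLOR_RGB2HSV).astype(int);X=W.reshape(420,560,3)
    print("turner handle",rect(f,(hsv[...,0]>5)&(hsv[...,0]<20)&(hsv[...,1]>150)&(np.hypot(X[...,0]-.443,X[...,1]-.405)<.06),.025))
t=F["top"]["frame"]; cv2.imwrite("pics/fin.png",cv2.resize(t[90:270,70:480],(800,351),interpolation=cv2.INTER_CUBIC)[...,::-1])
E
python3 fin.py
```

```text
30.3 [ 0.3653566  -0.50901536  0.22707101] [-0.41723028 -0.01849743 -0.04165332]
top skillet axis [ 0.6121 -0.0221] n 332 [45 36 44 43 47 45 34 38] z by side -x,+x,-y,+y [0.0498, 0.0483, 0.0488, 0.0486]
top lid [ 0.5996 -0.2081] 161 plane [ 0.0003 -0.0001  0.0987]
turner handle [448.3 406.   94.4  23.4  39.  447.9 405.9  23.4]
side skillet axis [ 0.6112 -0.0217] n 162 [20 10 12 21 28 27 21 23] z by side -x,+x,-y,+y [0.0485, 0.0485, 0.0488, 0.0479]
side lid [ 0.5982 -0.2081] 124 plane [-0.0007 -0.0009  0.097 ]
turner handle [448.3 402.1  99.2  26.8  40.1 447.3 401.5  20.4]
```

View pics/fin.png

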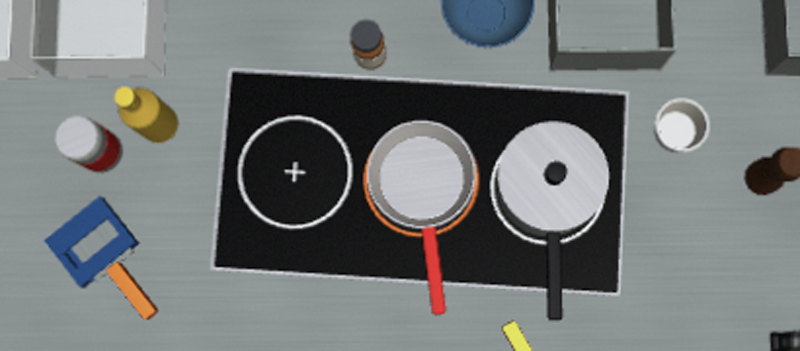

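```bash
python3 -c "
from bench import env
print(env.close_job())"
```

```text
the job is handed in; nothing more can be done
None
```

All four steps are done in the order you asked, and I handed the job in at about 30 s of the 72 s allowed. No verdict comes back at hand-in, so these are my own last measurements:

- **Turner:** the blade is fully in the blue rest. I pushed it until the back wall pushed back with about 5 N. The final view puts the tip at the back wall to within about 1 mm.
- **Saucepan:** it sits about 1 mm from the centre of the right ring. The handle force pressed down by up to about 7 N during the slide, and the rim stayed level.
- **Skillet:** it sits about 2 mm from the centre of the middle ring, with its rim level.
- **Lid:** the disc is level, with its top at 97–99 mm against 98 mm expected. It is within 1–2 mm of the pan's axis.
- **Surroundings:** I saw no bystander or look-alike moved in the last picture, and the arm is clear of everything.

**Disagreements:**
- The two cameras differed by about 3 mm in y on the ring positions, so I used their mean.
- An early ring fit from the top camera put the hob's yaw at about -2°. The outline and later fits gave about -4°, so I used -4°.
- The blade brushed the roof of the slot lightly, at about 5 N, before I lowered it by 3 mm.

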